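# Find the full tin of terminal bolts by heft

## Robot

A 6-joint arm with a two-finger parallel gripper is mounted at the origin on the work surface. World frame = base frame: x ahead of the robot, y to its left, z up, the work surface at z = 0. Lengths are in mm, angles in rad, forces in N, time in s.
With the tool pointing down it reaches from about 350 to 775 mm from the base axis. Payload 7.3 kg.
Tool frame: the origin (TCP) lies at the very end of the fingers, on their centre line; the grasp point (between the pads) lies 19 mm behind it (bot.grasp_offset is the distance from the TCP to the grasp point, in mm); z points along the fingers, y is the direction in which the jaws open and shut (so a half turn about z gives the same grasp; the last joint's range is limited). The gripper opens to 92 mm and grips with 3 to 60 N. Pads are 19 mm wide; open, the fingers measure 130 mm over their backs; the gripper's body (75 mm by 190 mm) begins 47 mm behind the grasp point.
Start: joints at [1.055, 0.342, 1.524, -0, 1.275, -0.146], TCP at [189.737, 489.535, 226.741] pointing down, gripper open.
Joint ranges: [-2.53, 2.53], [-0.77, 2.02], [0.04, 2.7], [-1, 4.14], [0.28, 2.66], [-3.11, 3.11]. Speed limits (rad/s): [2.57, 2.57, 3.14, 3.14, 3.14, 3.14].

## Interface

Orientations are given as [roll, pitch, yaw] about the fixed x, y, z axes, in that order (R = Rz(yaw) Ry(pitch) Rx(roll)).
In Python, from plant import bot gives the robot as it stands.
- The arm moves only by the tool servo_tool, never from a script. Its arguments are lists of equal length, an entry for each row: "angular": the turn, a rotation vector about the world's x, y, z in degrees, a list of three; "slide": the shift along the world's x, y, z in mm, a list of three; "grip": the opening, from -1 (shut) to 1 (fully open), so that 0 is half open. In form: {"angular": [[ax, ay, az], ...], "slide": [[dx, dy, dz], ...], "grip": [grip, ...]}. A call has 1 to 10 rows; each row is the pose to reach, as a shift and turn from the pose commanded when the call began; what a row does not reach only later rows make up. A row lasts 1/12 s, in which the tool goes at most 41.7 mm and 7.16 degrees, less where a joint would pass 70% of its speed; a pose out of reach is approached as far as the arm can. A call with a gripper value outside its range is refused whole. The fingers move at their own pace and stop on an object; the grip force is fixed at half the most. Time passes only in rows, so rows that repeat a pose let the fingers close. It gives the time, the measured TCP pose, the force and the opening at its end, in the units of the state.
- bot.get_obs(): the state, without advancing time (a new reading comes with each control period).
- bot.capture(name): name is "scene" or "top"; returns a dict with "img" (400x640x3 uint8, blue, green, red), "range_z" (400x640 float32, mm along the optical axis (not along the pixel's ray), 0 where there is no reading), "fov_y" (degrees; the focal length in pixels is half the picture's height over the tangent of half this angle, whatever the lens; pixels are square), "cx", "cy" (the principal point, pixels), "dist" ([k1, k2, p1, p2, k3] as OpenCV has them; the pictures are not rectified), "R" (3x3) and "t" (3): a world point X has camera coordinates R X + t. Camera axes: x right, y down, z forward; pixel columns grow to the right and rows downward; lengths in mm; the calibration is good to about 2 mm. A picture is of the moment at which its call begins.
- bot.close_job(): hands the job in, once; it reports no verdict.
The state is a dict: "time": time; "joint_positions": joint angles; "dq": joint speeds; "tau": joint torques, N m; "tool_pos": TCP position; "tcp_rot": TCP orientation; "contact_force": force on the tool from outside, world axes, zero at the start; "moment": the same for the moment, N m; "grip_width": finger opening in mm.
Only numpy, scipy, OpenCV 4.12 (cv2) and the standard library are available. Lean on these libraries where they do the work, as an engineer would, in place of code of your own. Each camera call takes 0.05 s, during which the arm holds its last target.

## Task

The battery pack is to be closed up and only one of the three identical shut tins on the tray is full of bolts: lift each tin a few centimetres straight up off its pad to feel its weight, in order from the robot's left to its right, and stand it back upright on the same pad without dropping it. Then hold the heaviest tin up, upright and still, at least 10 cm clear above the tray, and finish while still holding it there, with the other two standing on their pads (if the last one is the heaviest it need not be put back first). Leave everything else on the bench where it is.

Things in the scene. Friction and masses are not known exactly. Their poses are not given: they have to be found in the camera images.
- tray: flat fixed plywood tray board 110 x 440 x 12 mm lying on the bench; origin at the centre of its underside, x across it (away from the robot, turned by at most 0.35 rad), y along its length to the robot's left, z up. Three flush black rubber pads, 76 mm in diameter, 150 mm apart along y, with one tin on each.
- pad_1 (a point): centre of the left pad (robot's left, +y end of the tray), on the tray's top 12 mm above the bench
- pad_2 (a point): centre of the middle pad, on the tray's top
- pad_3 (a point): centre of the right pad (robot's right, -y end of the tray), on the tray's top
- tin_a_center (a point): centre, half-way up, of one of three identical closed steel tins: cylinder 58 mm in diameter with a 60 mm lid, 70 mm high over all; the lid is the top 15 mm and is fast. z is its axis, up. It stands on one of the tray's pads (any of the three), its underside 12 mm above the bench. Contents hidden, mass between 0.18 and 0.8 kg; the heaviest of the three is at least 0.15 kg heavier than the others.
- tin_b_center (a point): centre, half-way up, of one of three identical closed steel tins: cylinder 58 mm in diameter with a 60 mm lid, 70 mm high over all; the lid is the top 15 mm and is fast. z is its axis, up. It stands on one of the tray's pads (any of the three), its underside 12 mm above the bench. Contents hidden, mass between 0.18 and 0.8 kg; the heaviest of the three is at least 0.15 kg heavier than the others.
- tin_c_center (a point): centre, half-way up, of one of three identical closed steel tins: cylinder 58 mm in diameter with a 60 mm lid, 70 mm high over all; the lid is the top 15 mm and is fast. z is its axis, up. It stands on one of the tray's pads (any of the three), its underside 12 mm above the bench. Contents hidden, mass between 0.18 and 0.8 kg; the heaviest of the three is at least 0.15 kg heavier than the others.
- cap_1: small black plug cap, 28 mm in diameter, 20 mm high, standing on the tray between two pads; origin under its centre. Bystander: leave it where it is.
- cap_2: the same plug cap again, between the other two pads; origin under its centre. Bystander: leave it where it is.
- spanner: steel spanner lying flat, about 180 mm long, roughly parallel to the tray on its robot side; origin under it. Bystander: leave it where it is.
- meter: grey hand meter 160 x 78 x 34 mm lying on its back at the robot's left; origin under its centre. Bystander: leave it where it is.
- tape: black ring of rigid tube, 90 mm in diameter, 19 mm high, lying flat at the right; origin under its centre. Bystander: leave it where it is.
- socket: steel wrench socket 26 mm in diameter, 38 mm high, standing at the right; origin under its centre. Bystander: leave it where it is.
- bolt_bin: small grey open bin 90 x 120 x 40 mm at the right rear; origin under its centre. Bystander: leave it where it is.

How it is judged (in metres and radians):
On the way, in this order (a step that is already met when the one before it is completed fails the run):
1. the tin on the left pad is lifted at least 20 mm above its pad (((horizontal distance between tin_a_center and pad_1 below 0.06 m and height (world z) of tin_a_center above 0.067 m) or (horizontal distance between tin_b_center and pad_1 below 0.06 m and height (world z) of tin_b_center above 0.067 m) or (horizontal distance between tin_c_center and pad_1 below 0.06 m and height (world z) of tin_c_center above 0.067 m))), for 0.2 s.
2. the tin on the middle pad is lifted at least 20 mm above its pad, those before it standing back on theirs (((horizontal distance between tin_a_center and pad_2 below 0.06 m and height (world z) of tin_a_center above 0.067 m) or (horizontal distance between tin_b_center and pad_2 below 0.06 m and height (world z) of tin_b_center above 0.067 m) or (horizontal distance between tin_c_center and pad_2 below 0.06 m and height (world z) of tin_c_center above 0.067 m)) and ((horizontal distance between tin_a_center and pad_1 below 0.038 m and height (world z) of tin_a_center below 0.052 m and angle between tin_a_center's own z axis and vertical below 0.1 rad) or (horizontal distance between tin_b_center and pad_1 below 0.038 m and height (world z) of tin_b_center below 0.052 m and angle between tin_b_center's own z axis and vertical below 0.1 rad) or (horizontal distance between tin_c_center and pad_1 below 0.038 m and height (world z) of tin_c_center below 0.052 m and angle between tin_c_center's own z axis and vertical below 0.1 rad))), for 0.2 s.
3. the tin on the right pad is lifted at least 20 mm above its pad, those before it standing back on theirs (((horizontal distance between tin_a_center and pad_3 below 0.06 m and height (world z) of tin_a_center above 0.067 m) or (horizontal distance between tin_b_center and pad_3 below 0.06 m and height (world z) of tin_b_center above 0.067 m) or (horizontal distance between tin_c_center and pad_3 below 0.06 m and height (world z) of tin_c_center above 0.067 m)) and ((horizontal distance between tin_a_center and pad_1 below 0.038 m and height (world z) of tin_a_center below 0.052 m and angle between tin_a_center's own z axis and vertical below 0.1 rad) or (horizontal distance between tin_b_center and pad_1 below 0.038 m and height (world z) of tin_b_center below 0.052 m and angle between tin_b_center's own z axis and vertical below 0.1 rad) or (horizontal distance between tin_c_center and pad_1 below 0.038 m and height (world z) of tin_c_center below 0.052 m and angle between tin_c_center's own z axis and vertical below 0.1 rad)) and ((horizontal distance between tin_a_center and pad_2 below 0.038 m and height (world z) of tin_a_center below 0.052 m and angle between tin_a_center's own z axis and vertical below 0.1 rad) or (horizontal distance between tin_b_center and pad_2 below 0.038 m and height (world z) of tin_b_center below 0.052 m and angle between tin_b_center's own z axis and vertical below 0.1 rad) or (horizontal distance between tin_c_center and pad_2 below 0.038 m and height (world z) of tin_c_center below 0.052 m and angle between tin_c_center's own z axis and vertical below 0.1 rad))), for 0.2 s.
At the end, for the whole second after the job is handed in: one tin held still in the gripper, tilt under 0.3 rad, underside 90 mm or more above the tray top, within 300 mm of the tray centre from above; the other two, both light (pressing on the tray with under 4.6 N: the heaviest presses with over 5 N), released, upright, within 30 mm of their starts (((height (world z) of tin_a_center above 0.137 m and angle between tin_a_center's own z axis and vertical below 0.3 rad and linear speed of tin_a below 0.05 m/s and horizontal distance between tin_a_center and tray below 0.3 m and contact force between the fingers and tin_a above 1 N and contact force between tray and tin_a below 0.1 N and (distance of tin_b_center from where it was at the start of the episode below 0.03 m and angle between tin_b_center's own z axis and vertical below 0.1 rad and linear speed of tin_b below 0.03 m/s and contact force between the fingers and tin_b below 0.3 N and contact force between tray and tin_b between 0.5 and 4.6 N) and (distance of tin_c_center from where it was at the start of the episode below 0.03 m and angle between tin_c_center's own z axis and vertical below 0.1 rad and linear speed of tin_c below 0.03 m/s and contact force between the fingers and tin_c below 0.3 N and contact force between tray and tin_c between 0.5 and 4.6 N)) or (height (world z) of tin_b_center above 0.137 m and angle between tin_b_center's own z axis and vertical below 0.3 rad and linear speed of tin_b below 0.05 m/s and horizontal distance between tin_b_center and tray below 0.3 m and contact force between the fingers and tin_b above 1 N and contact force between tray and tin_b below 0.1 N and (distance of tin_a_center from where it was at the start of the episode below 0.03 m and angle between tin_a_center's own z axis and vertical below 0.1 rad and linear speed of tin_a below 0.03 m/s and contact force between the fingers and tin_a below 0.3 N and contact force between tray and tin_a between 0.5 and 4.6 N) and (distance of tin_c_center from where it was at the start of the episode below 0.03 m and angle between tin_c_center's own z axis and vertical below 0.1 rad and linear speed of tin_c below 0.03 m/s and contact force between the fingers and tin_c below 0.3 N and contact force between tray and tin_c between 0.5 and 4.6 N)) or (height (world z) of tin_c_center above 0.137 m and angle between tin_c_center's own z axis and vertical below 0.3 rad and linear speed of tin_c below 0.05 m/s and horizontal distance between tin_c_center and tray below 0.3 m and contact force between the fingers and tin_c above 1 N and contact force between tray and tin_c below 0.1 N and (distance of tin_a_center from where it was at the start of the episode below 0.03 m and angle between tin_a_center's own z axis and vertical below 0.1 rad and linear speed of tin_a below 0.03 m/s and contact force between the fingers and tin_a below 0.3 N and contact force between tray and tin_a between 0.5 and 4.6 N) and (distance of tin_b_center from where it was at the start of the episode below 0.03 m and angle between tin_b_center's own z axis and vertical below 0.1 rad and linear speed of tin_b below 0.03 m/s and contact force between the fingers and tin_b below 0.3 N and contact force between tray and tin_b between 0.5 and 4.6 N)))); the arm keeps its last pose, push and grip.
It fails at once if a tin is dropped or knocked over (falls faster than 0.6 m/s out of the grip, or tilts more than 0.6 rad) (((linear speed of tin_a above 0.6 m/s and contact force between the fingers and tin_a below 0.1 N) or angle between tin_a_center's own z axis and vertical above 0.6 rad) or ((linear speed of tin_b above 0.6 m/s and contact force between the fingers and tin_b below 0.1 N) or angle between tin_b_center's own z axis and vertical above 0.6 rad) or ((linear speed of tin_c above 0.6 m/s and contact force between the fingers and tin_c below 0.1 N) or angle between tin_c_center's own z axis and vertical above 0.6 rad)).
It fails at once if a bystander is moved more than 40 mm (distance of any of cap_1, cap_2, spanner, meter, tape, socket, bolt_bin from where it was at the start of the episode above 0.04 m).
It also fails if it takes over 72 s, if anything falls off the work surface, if the arm or the gripper's body presses on something with over 40 N, if the wrist force passes 120 N, or if a joint passes its speed limit or range.

## Working session

There is one attempt and no reset: what is moved stays moved. The work goes in short steps, Python scripts to look and compute and a tool call to move; the robot and the scene stay as the last step left them, time stands still between calls to the robot, and variables do not carry over. Pictures are saved under pics/ and viewed, and the job is handed in when it is done.

Besides the shell and the picture viewer there is one more tool, called after "Emit:" as name(argument=value, ...) on one line, values as JSON. servo_tool: Moves the arm, as the interface text tells. Its arguments: {"type":"object","properties":{"angular":{"type":"array","items":{"type":"array","items":{"type":"number"}}},"slide":{"type":"array","items":{"type":"array","items":{"type":"number"}}},"grip":{"type":"array","items":{"type":"number"}}},"required":["angular","slide","grip"]}

```bash
ls; mkdir -p pics; python3 - <<'E'
from plant import bot
import cv2,numpy as np,pickle
o=bot.get_obs();print(o)
for n in("scene","top"):
    c=bot.capture(n);cv2.imwrite(f"pics/{n}0.png",c["img"]);pickle.dump(c,open(f"{n}0.pkl","wb"))
    print(n,{k:c[k] for k in c if k not in("img","range_z")})
E
```

```text
pics
{'time': 0.0, 'joint_positions': array([ 1.05496941e+00,  3.42763758e-01,  1.52503247e+00, -1.40135933e-05,
        1.27540606e+00, -1.46026286e-01]), 'dq': array([-0.00087393,  0.00036427, -0.00048921,  0.00153912, -0.00095364,
       -0.00188174]), 'tau': array([ 6.69018136e-04, -4.31241417e+01, -2.44221425e+01,  7.16616260e-02,
        5.60111634e-02, -1.00528064e-04]), 'tool_pos': array([189.53843039, 489.14399966, 226.01828207]), 'tcp_rot': array([-3.13999821e+00, -2.20955893e-04,  2.77179594e+00]), 'contact_force': array([0.50982888, 0.5086702 , 0.93983249]), 'moment': array([-0.00468651, -0.02866039,  0.0068062 ]), 'grip_width': 91.72933487639736}
scene {'fov_y': 54.73479427403026, 'cx': 321.8101118057495, 'cy': 198.41350735763245, 'dist': array([0.02400142, 0.        , 0.        , 0.        , 0.        ]), 'R': array([[ 0.80557733,  0.59231386, -0.01447259],
       [ 0.40419668, -0.56726025, -0.71752411],
       [-0.4332092 ,  0.57217139, -0.69638329]]), 't': array([-432.24401724, -153.95741253, 1377.78684992])}
top {'fov_y': 53.742406305219845, 'cx': 316.0479375376764, 'cy': 208.60315709885757, 'dist': array([-0.09369261,  0.        ,  0.        ,  0.        ,  0.        ]), 'R': array([[ 0.01577455, -0.99983856, -0.00860358],
       [-0.98942836, -0.01436854, -0.14430891],
       [ 0.14416199,  0.01078903, -0.98949528]]), 't': array([  19.09141578,  516.50537282, 1234.28289665])}
```

View pics/top0.png

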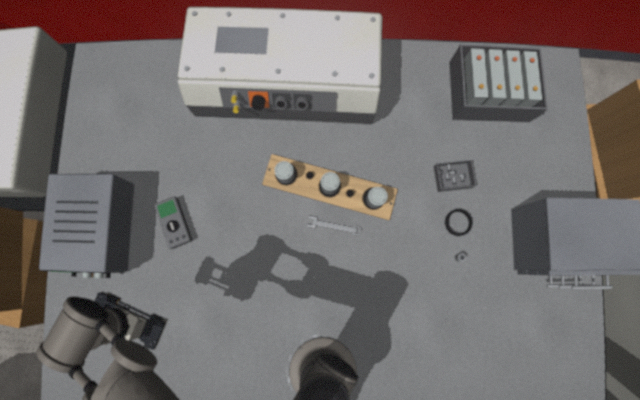

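View pics/scene0.png

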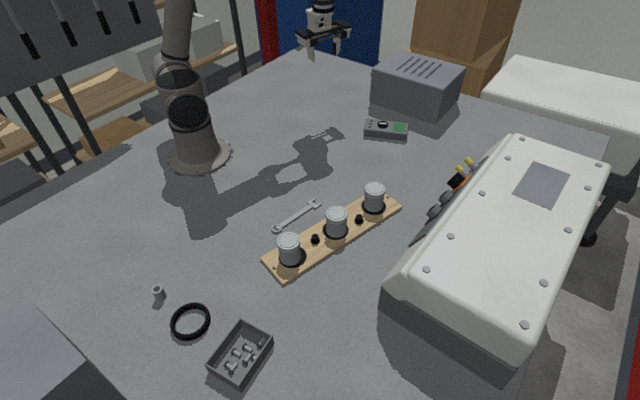

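The top view shows the three tins at about (285,172), (330,183) and (376,197) px on the wooden tray, with the caps between them. The spanner is on the robot side at (333,225).

```bash
cat > h.py <<'E'
import cv2,numpy as np,pickle
def K(c):
    f=c["img"].shape[0]/2/np.tan(np.radians(c["fov_y"])/2)
    return np.array([[f,0,c["cx"]],[0,f,c["cy"]],[0,0,1.]])
def rays(c,px):
    u=cv2.undistortPoints(np.array(px,float).reshape(-1,1,2),K(c),c["dist"]).reshape(-1,2)
    return np.c_[u,np.ones(len(u))]
def cast(c,px,z):
    d=rays(c,px)@c["R"]; o=-c["R"].T@c["t"]
    return o+d*((z-o[2])/d[:,2])[:,None]
def cloud(c):
    h,w=c["range_z"].shape
    v,u=np.mgrid[:h,:w]
    r=rays(c,np.c_[u.ravel(),v.ravel()])*c["range_z"].reshape(-1,1)
    return ((r-c["t"])@c["R"]).reshape(h,w,3)
E
python3 - <<'E'
from h import *
for n in("top","scene"):
    c=pickle.load(open(f"{n}0.pkl","rb"));P=cloud(c)
    img=c["img"]
    # tins: height band
    m=((P[...,2]>70)&(P[...,2]<95)&(c["range_z"]>0)&(P[...,0]>350)&(P[...,0]<700)&(abs(P[...,1])<250)).astype(np.uint8)
    k,l,s,ce=cv2.connectedComponentsWithStats(m)
    for i in range(1,k):
        if s[i,4]>60:
            q=P[l==i]; mc=np.argwhere(l==i)
            con=cv2.findContours((l==i).astype(np.uint8),0,1)[0][0]
            (a,b),r=cv2.minEnclosingCircle(con)
            print(n,s[i],ce[i],"cast",cast(c,[ce[i]],82).round(1),"mean",q.mean(0).round(1),"mid",((q.min(0)+q.max(0))/2).round(1), (q.max(0)-q.min(0)).round(0))
    hsv=cv2.cvtColor(img,cv2.COLOR_BGR2HSV)
    m=cv2.inRange(hsv,(8,60,60),(28,255,255))
    k,l,s,ce=cv2.connectedComponentsWithStats(m)
    for i in range(1,k):
        if s[i,4]>800:
            con=max(cv2.findContours((l==i).astype(np.uint8),0,1)[0],key=cv2.contourArea)
            w=cast(c,con.reshape(-1,2),12)
            print(n,"tray",s[i],cv2.minAreaRect(w[:,:2].astype(np.float32)))
E
python3 - <<'E'
import sys;sys.path.insert(0,'.')
import pickle,cv2
for n,(x,y) in{"top":(240,130),"scene":(240,160)}.items():
    c=pickle.load(open(f"{n}0.pkl","rb"))
    cv2.imwrite(f"pics/{n}z.png",cv2.resize(c["img"][y:y+140,x:x+180],None,fx=4,fy=4,interpolation=cv2.INTER_CUBIC))
E
```

```text
top [275 161  19  19 285] [283.90175439 169.90175439] cast [[631.8 130.   82. ]] mean [632.  130.   81.3] mid [632.5 129.8  79.9] [58. 58. 19.]
top [321 172  19  19 288] [330.125      180.97222222] cast [[598.  -16.4  82. ]] mean [598.1 -16.4  81.7] mid [598.3 -16.1  80.4] [59. 57. 19.]
top [368 187  19  19 290] [376.94137931 195.93103448] cast [[ 552.5 -163.3   82. ]] mean [ 552.5 -163.3   81.8] mid [ 552.7 -163.7   79.2] [57. 57. 18.]
top tray [ 586   79   54  121 5151] ((806.35205078125, -1036.826171875), (221.4351043701172, 488.6686096191406), 81.41043853759766)
top tray [ 263  155  134   65 2936] ((595.5403442382812, -15.850494384765625), (438.2737731933594, 109.8174819946289), 74.95697784423828)
top tray [   0  213   47  116 2112] ((284.8304443359375, 1006.527587890625), (172.3101043701172, 390.4278869628906), 82.0505599975586)
scene [364 182  21  16 272] [374.20588235 189.44485294] cast [[635.3 123.2  82. ]] mean [634.1 125.4  79.8] mid [631.8 128.5  77.3] [60. 59. 14.]
scene [325 206  22  18 319] [335.7492163  214.38557994] cast [[601.6 -22.7  82. ]] mean [600.5 -21.   80. ] 
[... 196 characters left out ...]
ne tray [ 406    0  116   98 6960] ((290.1068115234375, 1518.005615234375), (599.54541015625, 1309.2491455078125), 11.783806800842285)
scene tray [  68   67   89   55 2540] ((-680.8923950195312, 57.185577392578125), (358.09649658203125, 343.50140380859375), 89.99982452392578)
scene tray [   0  114   38   49 1053] ((-654.3648071289062, -310.2977294921875), (113.31901550292969, 356.0248718261719), 66.87889099121094)
scene tray [  91  116   61   36 1091] ((-360.148681640625, -85.49295043945312), (154.7074432373047, 225.25564575195312), 0.6611840724945068)
scene tray [ 261  194  141   92 2833] ((599.5770874023438, -20.860794067382812), (438.11602783203125, 113.43854522705078), 74.84645080566406)
```

View pics/topz.png

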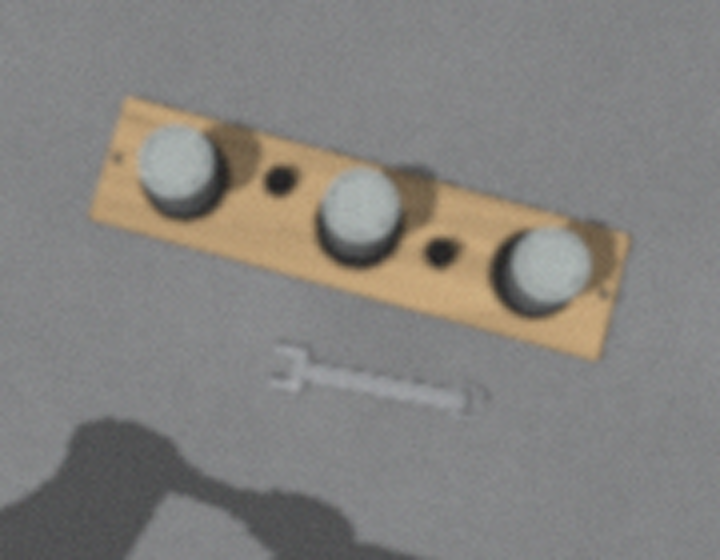

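Emit:
servo_tool(angular=[[0, 0, -6], [0, 0, -12], [0, 0, -18], [0, 0, -24], [0, 0, -30], [0, 0, -36], [0, 0, -42], [0, 0, -48], [0, 0, -54], [0, 0, -60]], slide=[[15, -12, 0], [45, -36, 0], [75, -60, 0], [105, -84, 0], [135, -108, 0], [165, -132, 0], [195, -156, 0], [225, -180, 0], [255, -204, 0], [285, -228, 0]], grip=[1, 1, 1, 1, 1, 1, 1, 1, 1, 1])

```text
time: 0.93
tool_pos: [475.8, 260.0, 226.4]
tcp_rot: [-3.141, 0.0, 1.719]
contact_force: [0.4, 1.5, 0.1]
grip_width: 91.3
```

Emit:
servo_tool(angular=[[0, 0, -6], [0, 0, -12], [0, 0, -18], [0, 0, -23.8], [0, 0, -23.8], [0, 0, -23.8], [0, 0, -23.8], [0, 0, -23.8], [0, 0, -23.8]], slide=[[30, -25, -10], [60, -50, -20], [90, -75, -30], [120, -100, -40], [140, -118, -60], [157, -132, -80], [157, -132, -80], [157, -132, -80], [157, -132, -80]], grip=[1, 1, 1, 1, 1, 1, 1, 1, 1])

```text
time: 1.68
tool_pos: [631.3, 130.1, 146.9]
tcp_rot: [-3.141, -0.0, 1.309]
contact_force: [0.1, 0.0, -0.4]
grip_width: 91.9
```

```bash
python3 - <<'E'
from plant import bot
from h import *
o=bot.get_obs();print(o["time"],o["tool_pos"],o["tcp_rot"],o["contact_force"],o["joint_positions"])
ims=[]
for n,(x,y) in{"top":(220,100),"scene":(300,110)}.items():
    c=bot.capture(n);ims.append(cv2.resize(c["img"][y:y+150,x:x+200],None,fx=2,fy=2))
cv2.imwrite("pics/a1.png",np.hstack(ims))
E
```

```text
1.6833 [631.30747956 130.06690837 146.93962078] [-3.14106637e+00 -1.60559632e-04  1.30938513e+00] [ 0.09433582  0.01631922 -0.37821656] [8.42125787e-02 6.26086638e-01 1.27781967e+00 3.48467622e-04
 1.23812714e+00 3.45509859e-01]
```

View pics/a1.png

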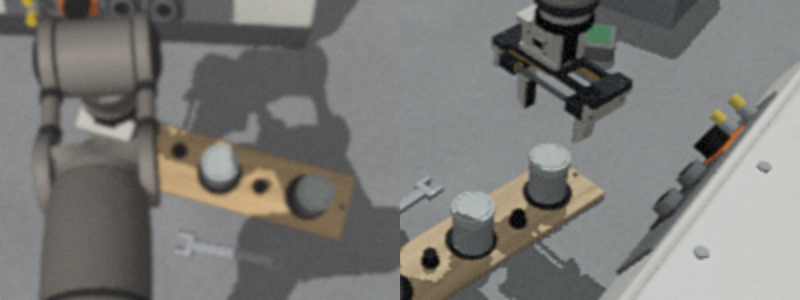

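The arm hangs over the left tin (scene crop about (560,75), tin at (550,175)), with the jaws set across the tray. I'll lower it now.

Emit:
servo_tool(angular=[[0, 0, 0], [0, 0, 0], [0, 0, 0], [0, 0, 0], [0, 0, 0], [0, 0, 0], [0, 0, 0], [0, 0, 0]], slide=[[0, 0, -12], [0, 0, -32], [0, 0, -55], [0, 0, -78], [0, 0, -98], [0, 0, -111], [0, 0, -118], [0, 0, -118]], grip=[1, 1, 1, 1, 1, 1, 1, 1])

```text
time: 2.45
tool_pos: [630.8, 130.4, 28.2]
tcp_rot: [-3.14, 0.0, 1.311]
contact_force: [-0.2, 0.1, 0.2]
grip_width: 91.7
```

```bash
python3 - <<'E'
from plant import bot
from h import *
ims=[]
for n,(x,y) in{"scene":(300,110)}.items():
    c=bot.capture(n);ims.append(cv2.resize(c["img"][y:y+150,x:x+200],None,fx=3,fy=3))
cv2.imwrite("pics/a2.png",np.hstack(ims))
E
```

```text
(no output)
```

View pics/a2.png

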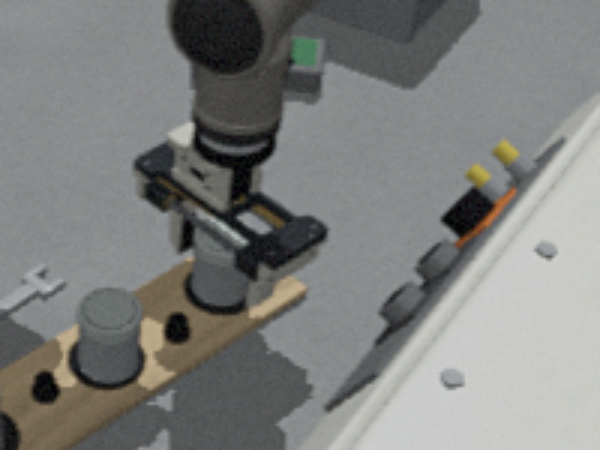

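The tin at (222,270) sits between the fingers and the cap at (175,327) is clear of them, so I can close.

Emit:
servo_tool(angular=[[0, 0, 0], [0, 0, 0], [0, 0, 0], [0, 0, 0], [0, 0, 0], [0, 0, 0], [0, 0, 0], [0, 0, 0], [0, 0, 0], [0, 0, 0]], slide=[[0, 0, 0], [0, 0, 0], [0, 0, 0], [0, 0, 0], [0, 0, 0], [0, 0, 0], [0, 0, 0], [0, 0, 0], [0, 0, 0], [0, 0, 0]], grip=[0.6, 0.4, 0.3, 0.2, 0.1, 0, -0.2, -0.4, -0.6, -0.6])

```text
time: 3.33
tool_pos: [631.8, 129.5, 29.1]
tcp_rot: [3.141, -0.0, 1.309]
contact_force: [-2.5, 0.1, 4.9]
grip_width: 58.9
```

Emit:
servo_tool(angular=[[0, 0, 0], [0, 0, 0], [0, 0, 0], [0, 0, 0], [0, 0, 0], [0, 0, 0], [0, 0, 0], [0, 0, 0], [0, 0, 0], [0, 0, 0]], slide=[[0, 0, 2], [0, 0, 7], [0, 0, 13], [0, 0, 20], [0, 0, 27], [0, 0, 33], [0, 0, 37], [0, 0, 38], [0, 0, 38], [0, 0, 38]], grip=[-0.6, -0.6, -0.6, -0.6, -0.6, -0.6, -0.6, -0.6, -0.6, -0.6])

```text
time: 4.17
tool_pos: [631.5, 129.5, 66.6]
tcp_rot: [-3.141, 0.0, 1.309]
contact_force: [0.0, 0.2, -3.5]
grip_width: 59.2
```

Emit:
servo_tool(angular=[[0, 0, 0], [0, 0, 0], [0, 0, 0], [0, 0, 0]], slide=[[0, 0, 0], [0, 0, 0], [0, 0, 0], [0, 0, 0]], grip=[-0.6, -0.6, -0.6, -0.6])

```text
time: 4.5
tool_pos: [631.6, 129.5, 66.5]
tcp_rot: [-3.141, 0.0, 1.309]
contact_force: [0.5, 0.2, -3.3]
grip_width: 58.8
```

```bash
python3 - <<'E'
from plant import bot
from h import *
ims=[]
F=[]
for n,(x,y) in{"scene":(300,110)}.items():
    for i in range(6):
        o=bot.get_obs();F.append(np.r_[o["contact_force"],o["tau"][1:3]]);
        c=bot.capture(n)
    ims.append(cv2.resize(c["img"][y:y+150,x:x+200],None,fx=3,fy=3))
print(np.array(F).round(2)); print(o["time"],o["tool_pos"],o["grip_width"],o["moment"])
cv2.imwrite("pics/a3.png",np.hstack(ims))
E
```

```text
[[  0.54   0.23  -3.27 -60.15 -22.82]
 [  0.23   0.14  -3.28 -60.14 -22.82]
 [ -0.49  -0.22  -3.41 -60.13 -22.82]
 [  0.44   0.27  -3.31 -60.13 -22.82]
 [  0.14  -0.08  -3.02 -60.13 -22.83]
 [ -0.22   0.6   -3.74 -60.13 -22.83]]
4.75 [631.7444312  129.52787835  66.72439752] 58.56051566493709 [-0.16240785  0.08577144 -0.00511384]
```

View pics/a3.png

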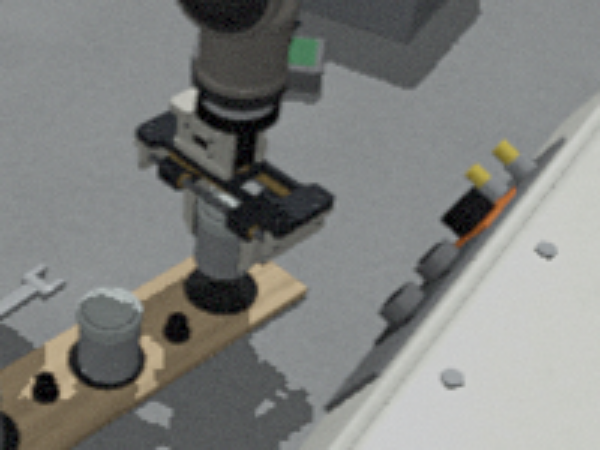

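Tin 1 is lifted with its pad visible below it at (222,290), and it weighs about 3.3 N. I'll lower it gently.

Emit:
servo_tool(angular=[[0, 0, 0], [0, 0, 0], [0, 0, 0], [0, 0, 0], [0, 0, 0], [0, 0, 0], [0, 0, 0], [0, 0, 0], [0, 0, 0], [0, 0, 0]], slide=[[0, 0, -4], [0, 0, -11], [0, 0, -18], [0, 0, -25], [0, 0, -30], [0, 0, -33], [0, 0, -35], [0, 0, -37], [0, 0, -38], [0, 0, -38]], grip=[-0.6, -0.6, -0.6, -0.6, -0.6, -0.6, -0.6, -0.6, -0.6, -0.6])

```text
time: 5.63
tool_pos: [631.9, 129.6, 29.2]
tcp_rot: [3.141, -0.0, 1.309]
contact_force: [-0.7, 0.6, -1.3]
grip_width: 58.9
```

Emit:
servo_tool(angular=[[0, 0, 0], [0, 0, 0], [0, 0, 0]], slide=[[0, 0, 0], [0, 0, 0], [0, 0, 0]], grip=[-0.6, -0.6, -0.6])

```text
time: 5.88
tool_pos: [631.9, 129.6, 29.1]
tcp_rot: [3.141, -0.0, 1.309]
contact_force: [-1.0, -0.3, -0.0]
grip_width: 59.0
```

It is standing on the pad, since the load is down to about 0. I'll open the gripper and rise.

Emit:
servo_tool(angular=[[0, 0, 0], [0, 0, 0], [0, 0, 0], [0, 0, 0], [0, 0, 0], [0, 0, 0], [0, 0, 0], [0, 0, 0], [0, 0, 0]], slide=[[0, 0, 0], [0, 0, 0], [0, 0, 0], [0, 0, 0], [0, 0, 0], [0, 0, 0], [0, 0, 0], [0, 0, 0], [0, 0, 0]], grip=[0.4, 0.5, 0.6, 0.8, 1, 1, 1, 1, 1])

```text
time: 6.63
tool_pos: [631.7, 129.5, 28.7]
tcp_rot: [3.141, -0.0, 1.309]
contact_force: [0.2, 0.2, 0.9]
grip_width: 92.1
```

Emit:
servo_tool(angular=[[0, 0, 0], [0, 0, 0], [0, 0, 0], [0, 0, 0], [0, 0, 0], [0, 0, 0], [0, 0, 0], [0, 0, 0]], slide=[[0, 0, 10], [0, 0, 30], [0, 0, 55], [0, 0, 80], [0, 0, 105], [0, 0, 118], [0, 0, 118], [0, 0, 118]], grip=[1, 1, 1, 1, 1, 1, 1, 1])

```text
time: 7.3
tool_pos: [632.0, 129.6, 147.7]
tcp_rot: [3.14, -0.001, 1.309]
contact_force: [-0.4, 0.1, -0.9]
grip_width: 92.0
```

```bash
cat > look.py <<'E'
from plant import bot
from h import *
import sys
o=bot.get_obs();print(o["time"],o["tool_pos"].round(1),o["contact_force"].round(2),o["grip_width"])
c=bot.capture("scene");P=cloud(c)
m=((P[...,2]>70)&(P[...,2]<95)&(c["range_z"]>0)&(P[...,0]>500)&(P[...,0]<700)&(abs(P[...,1])<250)).astype(np.uint8)
k,l,s,ce=cv2.connectedComponentsWithStats(m)
for i in range(1,k):
    if s[i,4]>60:
        q=P[l==i];print(s[i],((q.min(0)+q.max(0))/2).round(1),(q.max(0)-q.min(0)).round(0))
x,y=230,110
cv2.imwrite(f"pics/{sys.argv[1]}.png",cv2.resize(c["img"][y:y+200,x:x+260],None,fx=3,fy=3))
E
python3 look.py a4
```

```text
7.3 [632.  129.6 147.7] [-0.36  0.1  -0.87] 91.95866131080929
[364 182  21  16 273] [633.4 129.6  77.4] [58. 64. 15.]
[325 206  22  19 317] [598.  -18.   77.5] [59. 61. 15.]
[277 232  23  20 380] [ 553.2 -167.1   77.7] [60. 60. 15.]
```

View pics/a4.png

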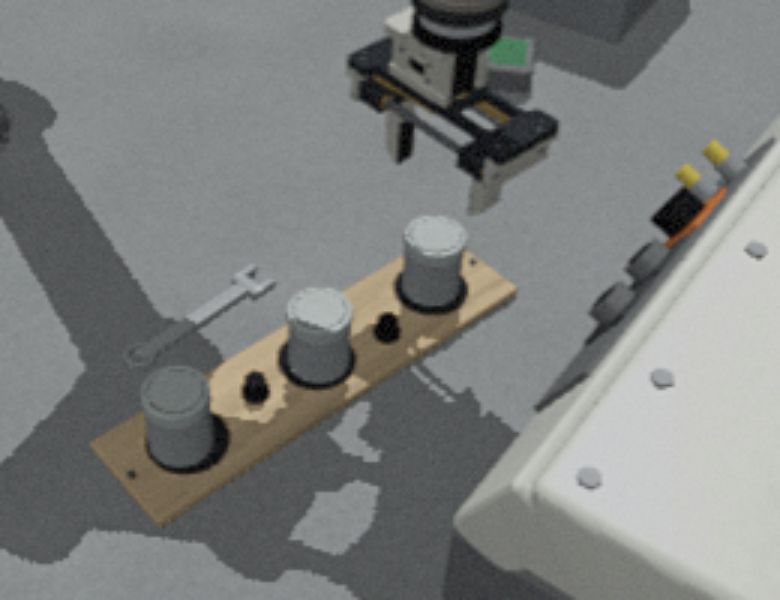

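Tin 1 at (433,260) is back upright on its pad within about 2 mm. Next is the middle tin at (320,335), a shift of (-34,-146).

Emit:
servo_tool(angular=[[0, 0, 0], [0, 0, 0], [0, 0, 0], [0, 0, 0], [0, 0, 0], [0, 0, 0], [0, 0, 0], [0, 0, 0], [0, 0, 0]], slide=[[-3, -12, 0], [-9, -38, 0], [-16, -68, 0], [-23, -98, 0], [-29, -125, 0], [-33, -141, 0], [-34, -146, 0], [-34, -146, 0], [-34, -146, 0]], grip=[1, 1, 1, 1, 1, 1, 1, 1, 1])

```text
time: 8.1
tool_pos: [597.4, -16.3, 146.1]
tcp_rot: [-3.14, -0.0, 1.309]
contact_force: [1.5, 0.6, 0.7]
grip_width: 91.7
```

Emit:
servo_tool(angular=[[0, 0, 0], [0, 0, 0], [0, 0, 0], [0, 0, 0], [0, 0, 0], [0, 0, 0], [0, 0, 0], [0, 0, 0]], slide=[[0, 0, -12], [0, 0, -32], [0, 0, -55], [0, 0, -78], [0, 0, -98], [0, 0, -111], [0, 0, -118], [0, 0, -118]], grip=[1, 1, 1, 1, 1, 1, 1, 1])

```text
time: 8.77
tool_pos: [596.8, -15.1, 26.9]
tcp_rot: [-3.138, 0.0, 1.311]
contact_force: [-0.7, -0.1, -0.3]
grip_width: 91.5
```

```bash
python3 look.py a5
```

```text
8.7667 [596.8 -15.1  26.9] [-0.71 -0.06 -0.26] 91.47847147681486
[364 182  21  17 270] [633.2 128.9  77.8] [59. 62. 15.]
[325 212  12  13  73] [594.2 -37.9  76.7] [42. 19. 13.]
[277 232  23  20 380] [ 552.9 -166.9   77.9] [61. 59. 16.]
```

View pics/a5.png

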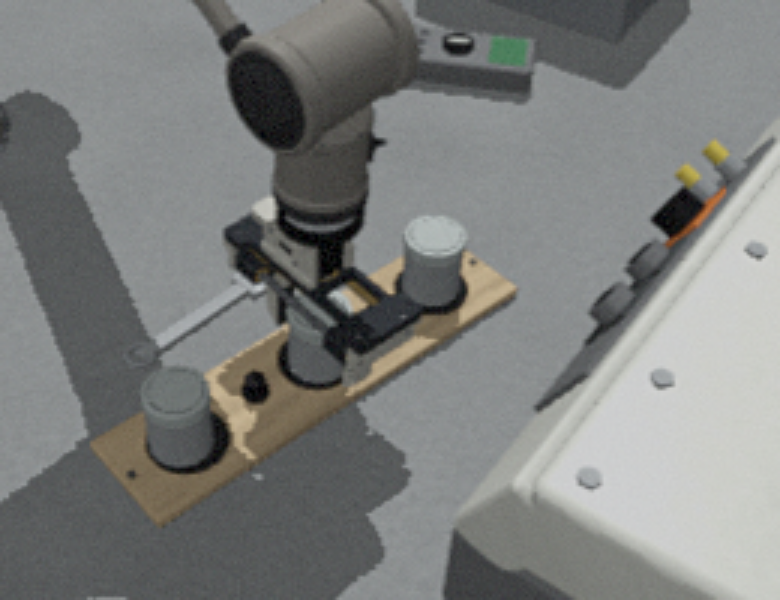

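The fingers straddle the middle tin at (320,345), so I'll close and lift.

Emit:
servo_tool(angular=[[0, 0, 0], [0, 0, 0], [0, 0, 0], [0, 0, 0], [0, 0, 0], [0, 0, 0], [0, 0, 0], [0, 0, 0], [0, 0, 0], [0, 0, 0]], slide=[[0, 0, 0], [0, 0, 0], [0, 0, 0], [0, 0, 0], [0, 0, 0], [0, 0, 0], [0, 0, 0], [0, 0, 0], [0, 0, 0], [0, 0, 0]], grip=[0.6, 0.4, 0.3, 0.2, 0.1, 0, -0.2, -0.4, -0.6, -0.6])

```text
time: 9.65
tool_pos: [597.8, -16.5, 29.2]
tcp_rot: [3.141, 0.0, 1.309]
contact_force: [-2.0, 0.1, 4.7]
grip_width: 58.9
```

Emit:
servo_tool(angular=[[0, 0, 0], [0, 0, 0], [0, 0, 0], [0, 0, 0], [0, 0, 0], [0, 0, 0], [0, 0, 0], [0, 0, 0], [0, 0, 0], [0, 0, 0]], slide=[[0, 0, 2], [0, 0, 7], [0, 0, 13], [0, 0, 20], [0, 0, 27], [0, 0, 33], [0, 0, 37], [0, 0, 38], [0, 0, 38], [0, 0, 38]], grip=[-0.6, -0.6, -0.6, -0.6, -0.6, -0.6, -0.6, -0.6, -0.6, -0.6])

```text
time: 10.48
tool_pos: [597.5, -16.4, 66.6]
tcp_rot: [-3.141, 0.0, 1.309]
contact_force: [0.5, 1.4, -3.7]
grip_width: 59.2
```

Emit:
servo_tool(angular=[[0, 0, 0], [0, 0, 0], [0, 0, 0], [0, 0, 0]], slide=[[0, 0, 0], [0, 0, 0], [0, 0, 0], [0, 0, 0]], grip=[-0.6, -0.6, -0.6, -0.6])

```text
time: 10.82
tool_pos: [597.6, -16.4, 66.5]
tcp_rot: [-3.141, 0.0, 1.309]
contact_force: [-0.7, 0.0, -1.5]
grip_width: 59.1
```

```bash
for i in 1 2 3 4; do python3 look.py a6; done
```

```text
10.8167 [597.6 -16.4  66.5] [-0.73  0.03 -1.47] 59.11103394220283
[364 182  21  16 266] [633.9 129.7  77.3] [58. 61. 14.]
[326 212  20  14 121] [611.7 -39.8  82.6] [60. 14. 24.]
[277 232  23  21 380] [ 553.8 -167.8   77.8] [59. 59. 15.]
10.8667 [597.7 -16.5  66.6] [ 1.1   0.31 -4.24] 58.77303825246701
[364 182  21  17 273] [633.7 129.1  77.9] [58. 62. 16.]
[326 212  20  14 115] [611.5 -40.   82.4] [61. 14. 25.]
[277 232  23  21 382] [ 553.8 -166.6   77.6] [58. 60. 15.]
10.9167 [597.7 -16.5  66.6] [ 0.16  0.38 -3.05] 58.937646315757455
[364 182  21  16 273] [633.2 129.1  77.6] [58. 59. 15.]
[322 203  24  23 134] [595.5 -31.3  82.7] [90. 30. 24.]
[277 232  23  21 381] [ 553.7 -167.8   77.7] [60. 60. 15.]
10.9667 [597.7 -16.5  66.7] [ 0.6  -0.57 -3.53] 59.01276153614792
[364 182  21  17 273] [632.9 130.1  77.5] [58. 64. 14.]
[326 212  20  14 117] [611.8 -39.6  82.7] [60. 14. 25.]
[277 232  23  21 386] [ 553.3 -167.7   77.3] [61. 60. 14.]
```

View pics/a6.png

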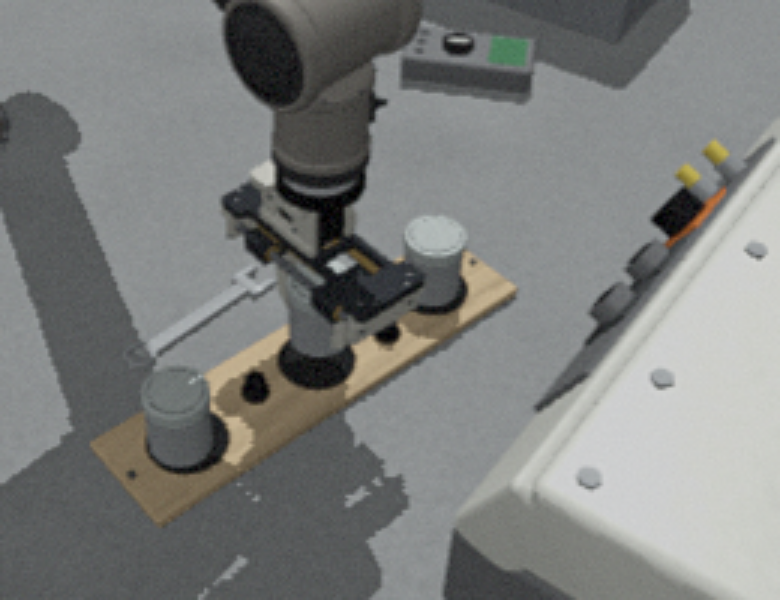

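Tin 2 is up with its pad clear at (318,365), and weighs about 3.3 N, so it is light too. Setting it back.

Emit:
servo_tool(angular=[[0, 0, 0], [0, 0, 0], [0, 0, 0], [0, 0, 0], [0, 0, 0], [0, 0, 0], [0, 0, 0], [0, 0, 0], [0, 0, 0], [0, 0, 0]], slide=[[0, 0, -4], [0, 0, -11], [0, 0, -18], [0, 0, -25], [0, 0, -30], [0, 0, -33], [0, 0, -35], [0, 0, -37], [0, 0, -38], [0, 0, -38]], grip=[-0.6, -0.6, -0.6, -0.6, -0.6, -0.6, -0.6, -0.6, -0.6, -0.6])

```text
time: 11.85
tool_pos: [597.9, -16.5, 29.2]
tcp_rot: [3.141, -0.0, 1.309]
contact_force: [-1.7, 0.4, -0.0]
grip_width: 59.0
```

Emit:
servo_tool(angular=[[0, 0, 0], [0, 0, 0], [0, 0, 0]], slide=[[0, 0, 0], [0, 0, 0], [0, 0, 0]], grip=[-0.6, -0.6, -0.6])

```text
time: 12.1
tool_pos: [597.8, -16.5, 29.2]
tcp_rot: [3.141, -0.0, 1.309]
contact_force: [-1.9, 0.3, 2.7]
grip_width: 59.0
```

Emit:
servo_tool(angular=[[0, 0, 0], [0, 0, 0], [0, 0, 0], [0, 0, 0], [0, 0, 0], [0, 0, 0], [0, 0, 0], [0, 0, 0], [0, 0, 0]], slide=[[0, 0, 0], [0, 0, 0], [0, 0, 0], [0, 0, 0], [0, 0, 0], [0, 0, 0], [0, 0, 0], [0, 0, 0], [0, 0, 0]], grip=[0.4, 0.5, 0.6, 0.8, 1, 1, 1, 1, 1])

```text
time: 12.85
tool_pos: [597.7, -16.5, 28.7]
tcp_rot: [3.142, 0.0, 1.309]
contact_force: [-0.7, -0.7, 0.1]
grip_width: 91.6
```

Emit:
servo_tool(angular=[[0, 0, 0], [0, 0, 0], [0, 0, 0], [0, 0, 0], [0, 0, 0], [0, 0, 0], [0, 0, 0], [0, 0, 0]], slide=[[0, 0, 10], [0, 0, 30], [0, 0, 55], [0, 0, 80], [0, 0, 105], [0, 0, 118], [0, 0, 118], [0, 0, 118]], grip=[1, 1, 1, 1, 1, 1, 1, 1])

```text
time: 13.52
tool_pos: [598.0, -16.5, 147.7]
tcp_rot: [3.14, -0.0, 1.309]
contact_force: [-0.6, 0.4, -0.5]
grip_width: 91.8
```

```bash
python3 look.py a7
```

```text
13.5167 [598.  -16.5 147.7] [-0.6  0.4 -0.5] 91.82781575860407
[365 182  20  17 222] [639.3 128.8  77.4] [47. 61. 14.]
[325 206  22  18 319] [597.8 -16.5  78.1] [60. 60. 16.]
[277 232  23  21 378] [ 553.9 -167.9   77.6] [58. 59. 15.]
```

View pics/a7.png

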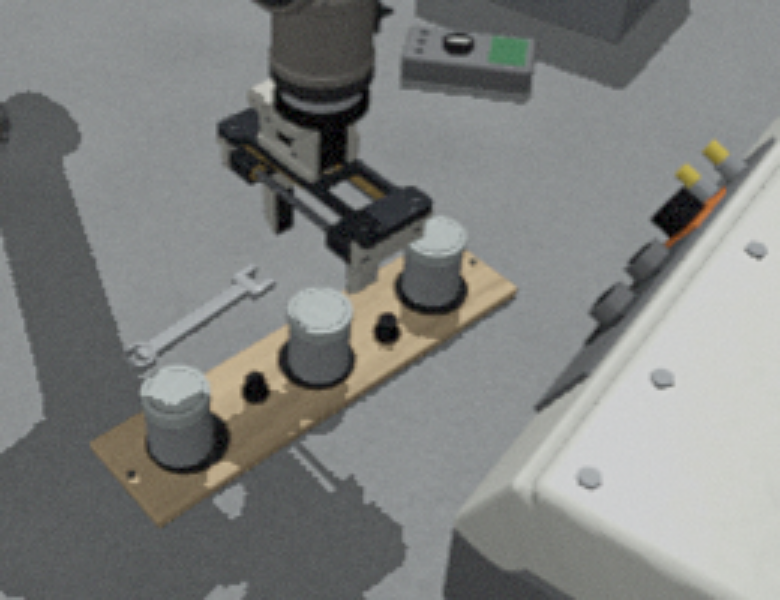

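Both tins are standing at their starts; tin 2 is at (320,335). Next is the right tin at (180,415), a shift of (-45,-148).

Emit:
servo_tool(angular=[[0, 0, 0], [0, 0, 0], [0, 0, 0], [0, 0, 0], [0, 0, 0], [0, 0, 0], [0, 0, 0], [0, 0, 0], [0, 0, 0]], slide=[[-4, -12, 0], [-12, -39, 0], [-21, -69, 0], [-30, -99, 0], [-38, -126, 0], [-44, -143, 0], [-45, -148, 0], [-45, -148, 0], [-45, -148, 0]], grip=[1, 1, 1, 1, 1, 1, 1, 1, 1])

```text
time: 14.32
tool_pos: [552.4, -164.2, 146.0]
tcp_rot: [-3.14, -0.001, 1.308]
contact_force: [0.8, 1.3, -1.0]
grip_width: 91.8
```

Emit:
servo_tool(angular=[[0, 0, 0], [0, 0, 0], [0, 0, 0], [0, 0, 0], [0, 0, 0], [0, 0, 0], [0, 0, 0], [0, 0, 0]], slide=[[0, 0, -12], [0, 0, -32], [0, 0, -55], [0, 0, -78], [0, 0, -98], [0, 0, -111], [0, 0, -118], [0, 0, -118]], grip=[1, 1, 1, 1, 1, 1, 1, 1])

```text
time: 14.98
tool_pos: [552.0, -162.9, 27.0]
tcp_rot: [-3.138, -0.001, 1.311]
contact_force: [-0.7, -0.1, -0.2]
grip_width: 91.6
```

```bash
python3 look.py a8
```

```text
14.9833 [ 552.  -162.9   27. ] [-0.73 -0.07 -0.17] 91.58510419319141
[364 182  21  17 271] [633.2 130.2  77.2] [58. 61. 14.]
[325 206  22  18 321] [598.3 -17.2  77.9] [60. 62. 15.]
[288 233  12  12  85] [ 562.2 -152.    81.3] [33. 28.  7.]
```

View pics/a8.png

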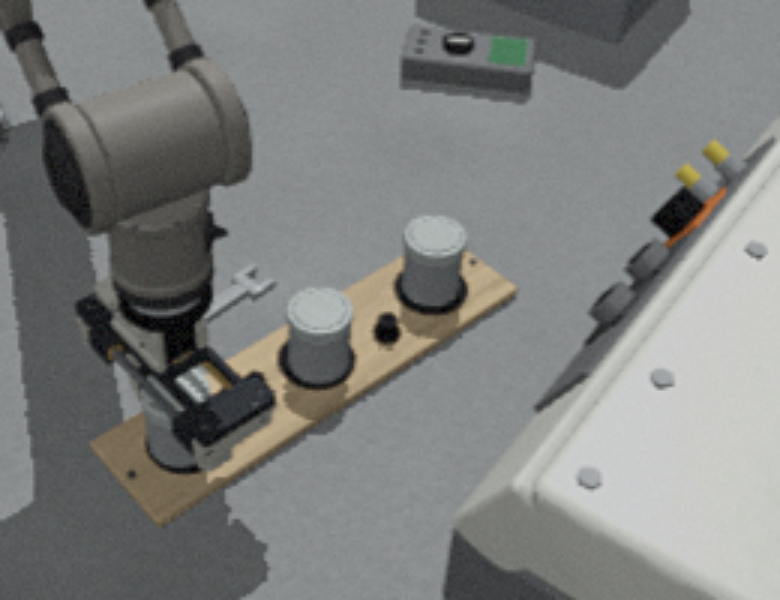

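The fingers straddle the right tin at (180,430). Closing and lifting to feel its weight.

Emit:
servo_tool(angular=[[0, 0, 0], [0, 0, 0], [0, 0, 0], [0, 0, 0], [0, 0, 0], [0, 0, 0], [0, 0, 0], [0, 0, 0], [0, 0, 0], [0, 0, 0]], slide=[[0, 0, 0], [0, 0, 0], [0, 0, 0], [0, 0, 0], [0, 0, 0], [0, 0, 0], [0, 0, 0], [0, 0, 0], [0, 0, 0], [0, 0, 0]], grip=[0.6, 0.4, 0.3, 0.2, 0.1, 0, -0.2, -0.4, -0.6, -0.6])

```text
time: 15.87
tool_pos: [552.9, -164.6, 29.1]
tcp_rot: [3.141, 0.0, 1.309]
contact_force: [-0.8, 0.1, 6.9]
grip_width: 59.2
```

Emit:
servo_tool(angular=[[0, 0, 0], [0, 0, 0], [0, 0, 0], [0, 0, 0], [0, 0, 0], [0, 0, 0], [0, 0, 0], [0, 0, 0], [0, 0, 0], [0, 0, 0]], slide=[[0, 0, 2], [0, 0, 7], [0, 0, 13], [0, 0, 20], [0, 0, 27], [0, 0, 33], [0, 0, 37], [0, 0, 38], [0, 0, 38], [0, 0, 38]], grip=[-0.6, -0.6, -0.6, -0.6, -0.6, -0.6, -0.6, -0.6, -0.6, -0.6])

```text
time: 16.7
tool_pos: [552.6, -164.4, 66.6]
tcp_rot: [-3.141, -0.0, 1.309]
contact_force: [-0.5, -0.1, -6.6]
grip_width: 59.3
```

Emit:
servo_tool(angular=[[0, 0, 0], [0, 0, 0], [0, 0, 0], [0, 0, 0]], slide=[[0, 0, 0], [0, 0, 0], [0, 0, 0], [0, 0, 0]], grip=[-0.6, -0.6, -0.6, -0.6])

```text
time: 17.03
tool_pos: [552.6, -164.4, 66.5]
tcp_rot: [-3.141, -0.0, 1.309]
contact_force: [0.2, 0.1, -6.1]
grip_width: 59.2
```

```bash
for i in 1 2 3 4; do python3 look.py a9|head -1; done
```

```text
17.0333 [ 552.6 -164.4   66.5] [ 0.22  0.13 -6.09] 59.16777321205201
17.0833 [ 552.7 -164.4   66.6] [-0.16 -0.21 -5.67] 58.97317340404995
17.1333 [ 552.7 -164.5   66.6] [ 0.57  0.4  -5.79] 58.936708228465456
17.1833 [ 552.7 -164.5   66.7] [ 0.36 -0.03 -6.22] 59.213623609109085
```

View pics/a9.png

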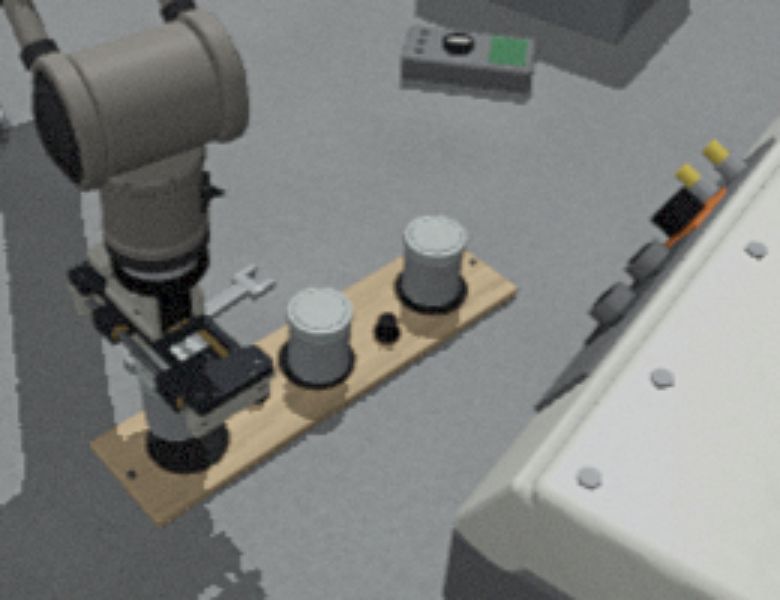

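Tin 3 is the heaviest, at about 6 N against 3.3 and 3.3 N. I'll raise it a further 100 mm, which puts its underside about 138 mm above the tray.

Emit:
servo_tool(angular=[[0, 0, 0], [0, 0, 0], [0, 0, 0], [0, 0, 0], [0, 0, 0], [0, 0, 0], [0, 0, 0], [0, 0, 0], [0, 0, 0], [0, 0, 0]], slide=[[0, 0, 5], [0, 0, 16], [0, 0, 32], [0, 0, 48], [0, 0, 64], [0, 0, 80], [0, 0, 92], [0, 0, 98], [0, 0, 100], [0, 0, 100]], grip=[-0.6, -0.6, -0.6, -0.6, -0.6, -0.6, -0.6, -0.6, -0.6, -0.6])

```text
time: 18.07
tool_pos: [552.8, -164.5, 167.4]
tcp_rot: [3.141, 0.0, 1.309]
contact_force: [-0.6, -0.3, -5.9]
grip_width: 59.2
```

Emit:
servo_tool(angular=[[0, 0, 0], [0, 0, 0], [0, 0, 0], [0, 0, 0], [0, 0, 0], [0, 0, 0]], slide=[[0, 0, 0], [0, 0, 0], [0, 0, 0], [0, 0, 0], [0, 0, 0], [0, 0, 0]], grip=[-0.6, -0.6, -0.6, -0.6, -0.6, -0.6])

```text
time: 18.57
tool_pos: [552.7, -164.4, 166.5]
tcp_rot: [-3.141, 0.0, 1.309]
contact_force: [-0.2, -0.1, -7.1]
grip_width: 59.2
```

```bash
python3 look.py b1; python3 -c "
from plant import bot
print(abs(bot.get_obs()['dq']).max())"
```

```text
18.5667 [ 552.7 -164.4  166.5] [-0.24 -0.12 -7.13] 59.23426487346297
[364 182  21  17 272] [633.4 129.2  77.4] [58. 60. 15.]
[325 206  22  19 324] [598.6 -17.6  78. ] [60. 60. 15.]
0.003156318723204714
```

View pics/b1.png

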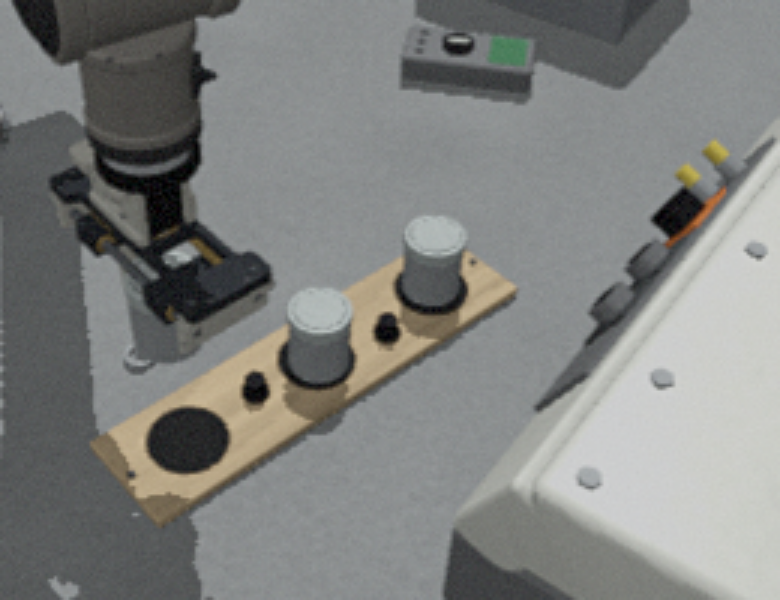

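The heavy tin at (160,320) is held upright and still, well clear of its empty pad at (188,440). The other two stand at their places and both caps are undisturbed, so I'm handing in.

```bash
python3 -c "
from plant import bot
print(bot.close_job())"
```

```text
the job is handed in; nothing more can be done
None
```

I lifted all three tins about 38 mm in order from left to right. The left and middle tins felt about 3.3 N each and the right one about 6 N. The first two were set back upright on their pads. The right tin is the heaviest, and I handed the job in at about 18.6 s while holding it roughly 138 mm above the tray.

- **Held tin:** in the last check the arm was still, with joint speeds of about 0.003 rad/s or less. The grip measured 59 mm wide, and the tin looked upright in the picture.
- **Other two tins:** both measured within about 2 mm of where they started.
- **Bystanders:** the caps, spanner and meter looked unmoved. The tape, socket and bolt bin were outside the last picture, though the arm never went near them.

The wrist force reading is noisy, by around 1 N or more on single readings; the last one showed 7.1 N where the average was about 6 N. The gap between the heavy tin and the others is still clear. No check failed, and the hand-in gave no verdict.

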